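# Biscuits in two rows under the glass dome

## Robot

A 6-joint arm with a two-finger parallel gripper is mounted at the origin on the work surface. World frame = base frame: x ahead of the robot, y to its left, z up, the work surface at z = 0. Lengths are in mm, angles in rad, forces in N, time in s.
With the tool pointing down it reaches from about 250 to 725 mm from the base axis. Payload 9.7 kg.
Tool frame: the origin (TCP) lies on the mounting face of the last link; the fingertips stand 173 mm ahead of it and the grasp point (between the pads) lies 155 mm ahead of it; z points along the fingers, y is the line along which they close (so a half turn about z gives the same grasp; the last joint's range is limited). The gripper opens to 85 mm and grips with 20 to 120 N. Pads are 22 mm wide; open, the fingers measure 114 mm over their backs; the gripper's body (76 mm by 85 mm) begins 54 mm behind the grasp point. The pads swing forward as they close: fully open they stand 13 mm farther back than shut.
Start: joints at [1.138, 0.087, 0.176, 1.66, 0, 1.571], TCP at [230.675, 499.286, 404.684] pointing down, gripper open.
Joint ranges: [-3.13, 3.13], [-0.85, 1.81], [-1.15, 1.24], [-2.2, 2.28], [-1.44, 1.52], [-3.14, 3.14]. Speed limits (rad/s): [2.22, 2.22, 2.57, 3.14, 3.14, 3.14].

## Interface

Orientations are given as a unit quaternion [x, y, z, w].
In Python, from bench import robot, cams, workorder gives the robot as it stands.
- The arm moves only by the tool servo_tool, never from a script. Its argument "commands" is a list of rows, each an object with "delta_pos": the shift along the tool's x, y, z in mm, a list of three; "rot": the turn, a rotation vector about the tool's x, y, z in rad, a list of three; "gripper": the finger opening in mm, from 0 to 85.4. A call has 1 to 10 rows; each row shifts and turns the commanded pose from where the row before left it, along the tool's axes as they then stand; what a row does not reach is not made up. A row lasts 1/10 s, in which the tool goes at most 50 mm and 8.59 degrees, less where a joint would pass 70% of its speed; a pose out of reach is approached as far as the arm can. A call is refused whole if a number of a shift passes 50 or a number of a turn 0.15, either way. A call with a gripper value outside its range is refused whole. The fingers move at their own pace and stop on an object; "force" is the grip in N (left out, the last holds). Time passes only in rows, so rows that do not move let the fingers close. It gives the time, the measured TCP pose, the force, the opening and the grip force at its end, in the units of the state.
- robot.state(): the state, without advancing time (a new reading comes with each control period).
- cams.get_image(name): name is "side" or "top"; returns the picture (480x640x3 uint8, red, green, blue); there is no depth.
- cams.camera_model(name): a dict with "intrinsics" (3x3 intrinsics, pixels), "T" (4x4, takes a point from camera to world coordinates). Camera axes: x right, y down, z forward; pixel columns grow to the right and rows downward; lengths in mm; the calibration is good to about 2 mm. A picture is of the moment at which its call begins. camera_model takes no time and is no camera call.
- workorder.sign_off(): hands the job in; it is judged then, once.
The state is a dict: "t": time; "q": joint angles; "qd": joint speeds; "joint_efforts": joint torques, N m; "ee_pos": TCP position; "eef_rot": TCP orientation; "contact_force": force on the tool from outside, world axes, zero at the start; "wrist_torque": the same for the moment, N m; "opening": opening from 0.0 (shut) to 1.0 (fully open); "grasp_force": force on a finger pad.
Only numpy, scipy, OpenCV 4.12 (cv2) and the standard library are available. Lean on these libraries where they do the work, as an engineer would, in place of code of your own. Each camera call takes 0.05 s, during which the arm holds its last target. There are 200 camera calls.

## Task

Lay the four biscuits out on the wooden serving board, one centred flat on each blue round inlay: the two brown cocoa biscuits in the row next to the board's handle, the two pale ones in the other row. When all four lie in place, cover them with the glass dome, centred on the board (on its dark ring line) and standing level. Set everything down rather than dropping it, and leave the jar and the mug where they stand.

Things in the scene. Friction and masses are not known exactly. Their poses are not given: they have to be found in the camera images.
- board: Fixed round wooden serving board, 216 mm across and 18 mm thick, with a flat handle 36 mm wide that reaches 208 mm from the board's centre along its +x. Origin: centre of its underside on the table, z up. Four blue round inlays form a square of 66 mm pitch about the centre, its sides along the board's x and y; a thin dark ring line, 171 to 179 mm across, marks where the dome's rim goes.
- near_a (a point): blue round inlay, 42 mm across, flush in the board's top; the point is its centre on the top surface, 18 mm above the table. Row next to the handle: 33 mm towards the handle and 33 mm along the board's +y from the board's centre.
- near_b (a point): blue round inlay, 42 mm across, flush in the board's top; the point is its centre on the top surface, 18 mm above the table. Row next to the handle: 33 mm towards the handle and 33 mm along the board's -y.
- far_a (a point): blue round inlay, 42 mm across, flush in the board's top; the point is its centre on the top surface, 18 mm above the table. Row away from the handle: 33 mm away from the handle and 33 mm along the board's +y.
- far_b (a point): blue round inlay, 42 mm across, flush in the board's top; the point is its centre on the top surface, 18 mm above the table. Row away from the handle: 33 mm away from the handle and 33 mm along the board's -y.
- slab: Fixed flat white marble slab without rim, 200 by 200 mm, 10 mm thick, on which the biscuits lie at the start, one in each quarter: about 40 mm from the slab's middle along both its x and its y, up to 8 mm astray, so neighbours have at least 25 mm between them. It and the dome stand on either side of the board; which is on the left and which on the right varies. Origin: centre of its underside on the table, z up.
- cocoa1: brown cocoa sandwich biscuit, a rigid disc 38 mm across and 20 mm high, about 25 g, lying flat on the marble slab. Origin: centre of its underside, z up. The two brown ones are interchangeable.
- cocoa2: brown cocoa sandwich biscuit, a rigid disc 38 mm across and 20 mm high, about 25 g, lying flat on the marble slab. Origin: centre of its underside, z up. The two brown ones are interchangeable.
- plain1: pale plain sandwich biscuit, a rigid disc 38 mm across and 20 mm high, about 25 g, lying flat on the marble slab. Origin: centre of its underside, z up. The two pale ones are interchangeable.
- plain2: pale plain sandwich biscuit, a rigid disc 38 mm across and 20 mm high, about 25 g, lying flat on the marble slab. Origin: centre of its underside, z up. The two pale ones are interchangeable.
- dome: Clear glass dome (cloche), open below, about 450 g: rim 176 mm across outside, wall 4 mm, glass 95 mm high, on top an upright round wooden knob 28 mm across and 42 mm tall (top at 137 mm). It stands on the table. Origin: centre of the rim's underside, z up. The inside is 89 mm high, and the four biscuits rightly placed reach 66 mm from the middle, so it fits over them with about 18 mm to spare all round.
- dome_knob (a point): On the axis of the dome's knob, 119 mm above the rim's underside (24 mm above the glass, 18 mm below the knob's top): a good height to grip it.
- jar: Bystander: taupe ceramic lidded jar, 96 mm across, 111 mm high, loose on the table. Origin: centre of its underside.
- mug: Bystander: blue mug, 80 mm across without its handle, 85 mm high, loose on the table. Origin: centre of its underside.
Things that resemble listed ones, but are neither listed nor needed, are in the scene too. What is shaped like the plain1 but purple or red is not meant. What is shaped like the plain2 but green is not meant.

How it is judged (in metres and radians):
On the way:
1. all four biscuits lie on their inlays, cocoa by the handle, while the dome is still off the board (its centre more than 150 mm from the board's centre) (((horizontal distance between cocoa1 and near_a below 0.009 m and horizontal distance between cocoa2 and near_b below 0.009 m) or (horizontal distance between cocoa1 and near_b below 0.009 m and horizontal distance between cocoa2 and near_a below 0.009 m)) and ((horizontal distance between plain1 and far_a below 0.009 m and horizontal distance between plain2 and far_b below 0.009 m) or (horizontal distance between plain1 and far_b below 0.009 m and horizontal distance between plain2 and far_a below 0.009 m)) and z of cocoa1 in the frame of board between 0.015 and 0.021 m and angle between each of cocoa1, cocoa2, plain1, plain2's own z axis and vertical below 0.1 rad and linear speed of each of cocoa1, cocoa2, plain1, plain2 below 0.02 m/s and z of cocoa2 in the frame of board between 0.015 and 0.021 m and z of plain1 in the frame of board between 0.015 and 0.021 m and z of plain2 in the frame of board between 0.015 and 0.021 m and horizontal distance between dome and board above 0.15 m), for 0.2 s.
At the end, for the whole second after the job is handed in: Each biscuit lies flat on the board within 9 mm of the centre of its own inlay, both cocoa ones in the row next to the handle and both plain ones in the other; the dome stands level on the board within 10 mm of its centre; all at rest; jar and mug within 20 mm of where they stood (((horizontal distance between cocoa1 and near_a below 0.009 m and horizontal distance between cocoa2 and near_b below 0.009 m) or (horizontal distance between cocoa1 and near_b below 0.009 m and horizontal distance between cocoa2 and near_a below 0.009 m)) and ((horizontal distance between plain1 and far_a below 0.009 m and horizontal distance between plain2 and far_b below 0.009 m) or (horizontal distance between plain1 and far_b below 0.009 m and horizontal distance between plain2 and far_a below 0.009 m)) and z of cocoa1 in the frame of board between 0.015 and 0.021 m and angle between each of cocoa1, cocoa2, plain1, plain2's own z axis and vertical below 0.1 rad and linear speed of each of cocoa1, cocoa2, plain1, plain2, dome below 0.02 m/s and z of cocoa2 in the frame of board between 0.015 and 0.021 m and z of plain1 in the frame of board between 0.015 and 0.021 m and z of plain2 in the frame of board between 0.015 and 0.021 m and horizontal distance between dome and board below 0.01 m and z of dome in the frame of board between 0.015 and 0.021 m and angle between dome's own z axis and vertical below 0.05 rad and distance of each of jar, mug from where it was at the start of the episode below 0.02 m); the robot touches nothing.
It fails at once if a biscuit falls free more than 15 mm above the board's top ((contact force between cocoa1 and anything else below 0.02 N and z of cocoa1 in the frame of board above 0.033 m and horizontal distance between cocoa1 and board below 0.11 m) or (contact force between cocoa2 and anything else below 0.02 N and z of cocoa2 in the frame of board above 0.033 m and horizontal distance between cocoa2 and board below 0.11 m) or (contact force between plain1 and anything else below 0.02 N and z of plain1 in the frame of board above 0.033 m and horizontal distance between plain1 and board below 0.11 m) or (contact force between plain2 and anything else below 0.02 N and z of plain2 in the frame of board above 0.033 m and horizontal distance between plain2 and board below 0.11 m)).
It fails at once if the dome falls free more than 15 mm above the board's top (contact force between dome and anything else below 0.02 N and z of dome in the frame of board above 0.033 m and horizontal distance between dome and board below 0.11 m).
It fails at once if the jar or mug is moved more than 20 mm or tipped (distance of any of jar, mug from where it was at the start of the episode above 0.02 m or angle between any of jar, mug's own z axis and vertical above 0.3 rad).
It also fails if it takes over 72 s, if anything falls off the work surface, if the arm or the gripper's body presses on something with over 40 N, if the wrist force passes 120 N, or if a joint passes its speed limit or range.

## Working session

There is one attempt and no reset: what is moved stays moved. The work goes in short steps, Python scripts to look and compute and a tool call to move; the robot and the scene stay as the last step left them, time stands still between calls to the robot, and variables do not carry over. Pictures are saved under pics/ and viewed, at most 10 in all, crops included, and the job is handed in when it is done.

Besides the shell and the picture viewer there is one more tool, called after "Call:" as name(argument=value, ...) on one line, values as JSON. servo_tool: Moves the arm, as the interface text tells. Its arguments: {"type":"object","properties":{"commands":{"type":"array","items":{"type":"object","properties":{"delta_pos":{"type":"array","items":{"type":"number"}},"rot":{"type":"array","items":{"type":"number"}},"gripper":{"type":"number"}}}},"force":{"type":"number"}},"required":["commands"]}

```bash
mkdir -p pics
python3 - <<'E'
from bench import robot,cams
import cv2,numpy as np
for n in("top","side"):
    im=cams.get_image(n); cv2.imwrite(f"pics/{n}0.png",im[:,:,::-1]); m=cams.camera_model(n); print(n,np.round(m["intrinsics"],1).tolist(),np.round(m["T"],3).tolist())
s=robot.state();print(s["ee_pos"],s["eef_rot"],s["t"])
E
```

```text
top [[454.8, 0.0, 326.6], [0.0, 454.8, 241.0], [0.0, 0.0, 1.0]] [[0.023, -0.993, 0.115, 432.135], [-1.0, -0.023, -0.0, 61.757], [0.003, -0.115, -0.993, 1300.98], [0.0, 0.0, 0.0, 1.0]]
side [[448.0, 0.0, 321.7], [0.0, 448.0, 245.4], [0.0, 0.0, 1.0]] [[-0.903, -0.321, 0.286, 285.844], [-0.43, 0.649, -0.628, 656.946], [0.016, -0.69, -0.724, 796.726], [0.0, 0.0, 0.0, 1.0]]
[230.6752053  499.30394116 404.03958447] [ 2.14707465e-01  9.76678215e-01 -5.93044824e-04 -1.29856305e-04] 0.1
```

View pics/top0.png

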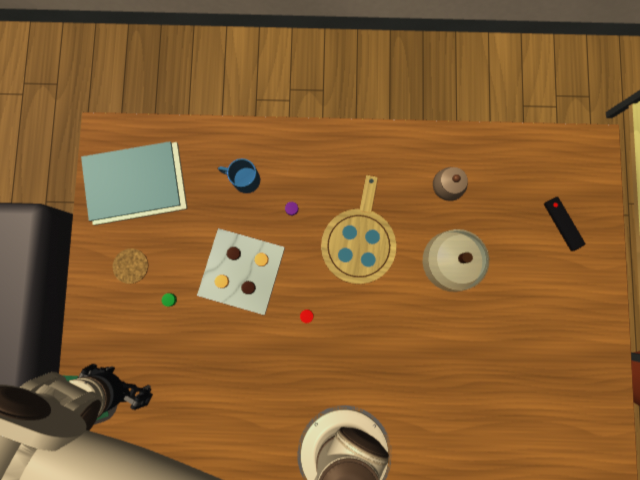

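View pics/side0.png

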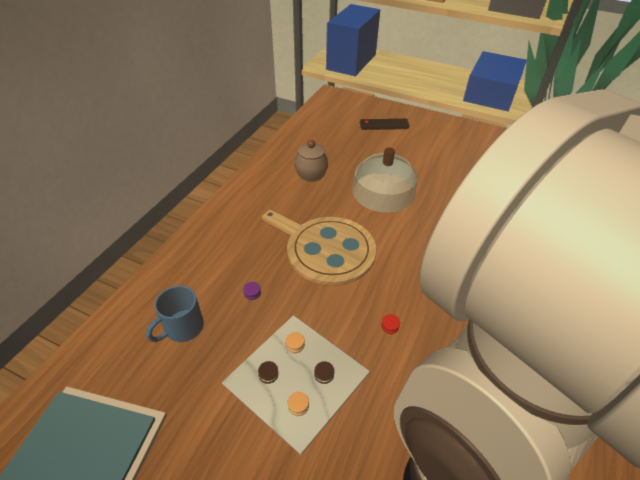

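Top view: slab near (241,271), with cocoa at (234,253) and (248,288) and pale at (262,259) and (221,282). The board is at (358,245) with its handle towards (371,180), and the dome knob is at (466,258). The side view agrees. Next I locate them by colour in both views.

```bash
cat > h.py <<'E'
import cv2,numpy as np
from bench import robot,cams
from scipy.optimize import least_squares
def ray(n,uv,z):
    m=cams.camera_model(n);T=np.array(m["T"]);K=np.array(m["intrinsics"])
    d=T[:3,:3]@np.linalg.solve(K,[uv[0],uv[1],1]);o=T[:3,3]
    return (o+d*(z-o[2])/d[2])[:2]
def proj(n,P):
    m=cams.camera_model(n);T=np.array(m["T"]);K=np.array(m["intrinsics"])
    p=(np.atleast_2d(P)-T[:3,3])@T[:3,:3]@K.T
    return p[:,:2]/p[:,2:]
def blobs(mask,box,amin=20,amax=2000):
    x0,y0,x1,y1=box;m=np.zeros_like(mask);m[y0:y1,x0:x1]=mask[y0:y1,x0:x1]
    n,l,s,c=cv2.connectedComponentsWithStats(m)
    return [(c[i],s[i,4]) for i in range(1,n) if amin<s[i,4]<amax]
def masks(im):
    h=cv2.cvtColor(im,cv2.COLOR_RGB2HSV);g=lambda a,b:cv2.inRange(h,a,b)
    return dict(cocoa=g((0,0,0),(179,255,85)),pale=g((8,110,150),(28,255,255)),blue=g((90,60,50),(115,255,200)))
E
python3 - <<'E'
from h import *
B=dict(top=dict(slab=(205,238,275,305),board=(325,212,393,280),knob=(455,248,478,268)),side=dict(slab=(240,325,350,425),board=(290,220,375,278),knob=(380,145,398,168)))
for n in B:
    im=cv2.imread(f"pics/{n}0.png")[:,:,::-1].copy();M=masks(im)
    for c,b,z in(("cocoa","slab",30),("pale","slab",30),("blue","board",18),("cocoa","knob",137)):
        zz=z if (n=="top" or c=="blue") else z-5
        if b=="knob": zz=137 if n=="top" else 119
        for p,a in blobs(M[c],B[n][b],15): print(n,c,b,np.round(p,1),a,np.round(ray(n,p,zz),1))
# handle end/hole
print(ray("top",(371,180),18), ray("side",(270,215),18))
E
```

```text
top cocoa slab [233.9 253.3] 118 [538.5 320.1]
top cocoa slab [248.3 287.4] 128 [444.2 276. ]
top pale slab [209.3 240. ] 29 [574.2 391.1]
top pale slab [268.  239.6] 60 [579.2 226.1]
top pale slab [206.5 257.2] 39 [525.6 396.4]
top pale slab [260.9 259.1] 140 [523.9 244. ]
top pale slab [221.  280.9] 139 [460.4 352.6]
top pale slab [273.6 289.5] 16 [440.  205.5]
top pale slab [211.8 302.2] 74 [401.2 375.2]
top blue board [349.3 231.9] 132 [607.8  -2.6]
top blue board [372.1 236.4] 131 [596.5 -67.7]
top blue board [344.9 254.6] 131 [542.8   8.5]
top blue board [367.8 259.1] 134 [531.4 -56.4]
top cocoa knob [465.  257.5] 107 [ 532.  -294.8]
side cocoa slab [268.1 370.7] 268 [541.4 325. ]
side cocoa slab [324.1 371. ] 265 [446.7 279.5]
side pale slab [257.3 339.9] 553 [594.  276.7]
side pale slab [316.6 327.5] 30 [501.4 199.4]
side pale slab [337.5 335.5] 557 [455.6 197.9]
side pale slab [294.2 341.5] 294 [526.8 248. ]
side pale slab [297.6 402.9] 381 [462.8 356.3]
side pale slab [343.3 413.3] 179 [382. 338.]
side pale slab [245.1 408.5] 19 [541.3 405.7]
side pale slab [252.9 418.9] 117 [519.2 415.5]
side pale slab [332.4 420.2] 33 [394.  357.4]
side cocoa knob [388.6 158.1] 99 [ 532.8 -288.5]
[760.40503711 -62.81047558] [758.54174541 -57.14824815]
```

Call:
servo_tool(commands=[{"delta_pos": [0, 0, 38], "rot": [0, 0, 0.14], "gripper": 62}, {"delta_pos": [0, 0, 38], "rot": [0, 0, 0.14], "gripper": 62}, {"delta_pos": [0, 0, 38], "rot": [0, 0, 0.14], "gripper": 62}, {"delta_pos": [0, 0, 30], "rot": [0, 0, 0.14], "gripper": 62}, {"delta_pos": [-41, 19, 0], "gripper": 62}, {"delta_pos": [-41, 19, 0], "gripper": 62}, {"delta_pos": [-41, 19, 0], "gripper": 62}, {"delta_pos": [-41, 19, 0], "gripper": 62}, {"delta_pos": [-41, 19, 0], "gripper": 62}, {"delta_pos": [-41, 19, 0], "gripper": 62}], force=25)

```text
schema error: expected keys delta_pos, rot, gripper
```

```bash
cat >> h.py <<'E'
G=dict(C1=(540,322.5),C2=(445.5,278),P1=(525.3,246),P2=(461.6,354.4),na=(609,-.3),nb=(597.8,-65.4),fa=(544.1,10.8),fb=(532.7,-54.1),K=(532.4,-291.7))
def to(*names):
    from scipy.spatial.transform import Rotation as R
    s=robot.state();r=R.from_quat(s["eef_rot"]);p=np.array(s["ee_pos"])
    print("t",round(s["t"],2),"pos",np.round(p,1),"toolz",np.round(r.as_matrix()[:,2],3),"phi",np.degrees(np.arctan2(*r.as_matrix()[1::-1,1])).round(1),"F",np.round(s["contact_force"],1))
    q=p
    for n in names:
        g=np.array([*G[n][:2],q[2]]);print(n,"tool delta",np.round(r.inv().apply(g-q),1));q=g
E
python3 -c "
from h import *
to('P2','fa','C1','na','P1')
im=cams.get_image('side');cv2.imwrite('pics/s1.png',cv2.resize(im[280:480,180:420,::-1],None,fx=3,fy=3))"
```

```text
t 0.1 pos [230.7 499.3 404. ] toolz [-0.001 -0.001 -1.   ] phi 65.2 F [ 0.1 -0.  -0.3]
P2 tool delta [-270.4  -34.7    0. ]
fa tool delta [-219.  -277.3    0.3]
C1 tool delta [134.4 281.2  -0.3]
na tool delta [-198.  -264.1    0.3]
P1 tool delta [179.3 188.5  -0.2]
```

View pics/s1.png

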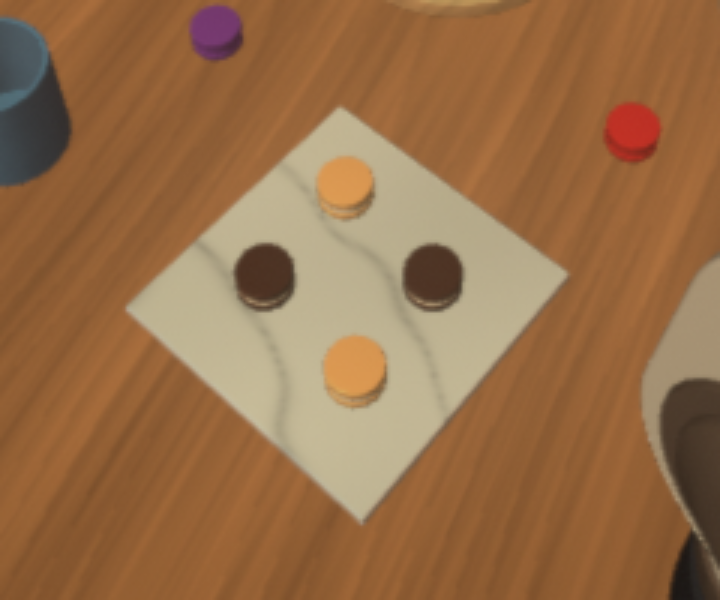

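The move was refused because every key is required in each row, so the picture shows the untouched slab with its four biscuits. I'll resend it with all keys.

Call:
servo_tool(commands=[{"delta_pos": [0, 0, 38], "rot": [0, 0, 0.14], "gripper": 62}, {"delta_pos": [0, 0, 38], "rot": [0, 0, 0.14], "gripper": 62}, {"delta_pos": [0, 0, 38], "rot": [0, 0, 0.14], "gripper": 62}, {"delta_pos": [0, 0, 30], "rot": [0, 0, 0.14], "gripper": 62}, {"delta_pos": [-41, 19, 0], "rot": [0, 0, 0], "gripper": 62}, {"delta_pos": [-41, 19, 0], "rot": [0, 0, 0], "gripper": 62}, {"delta_pos": [-41, 19, 0], "rot": [0, 0, 0], "gripper": 62}, {"delta_pos": [-41, 19, 0], "rot": [0, 0, 0], "gripper": 62}, {"delta_pos": [-41, 19, 0], "rot": [0, 0, 0], "gripper": 62}, {"delta_pos": [-41, 19, 0], "rot": [0, 0, 0], "gripper": 62}], force=25)

```text
t: 1.15
ee_pos: [461.9, 354.2, 260.5]
eef_rot: [0.476, 0.879, -0.0, -0.0]
contact_force: [0.6, 1.5, 0.2]
opening: 0.727
grasp_force: 0.0
```

```bash
python3 -c "
from h import *
to('P2','fa','C1','na','P1')"
```

```text
t 1.15 pos [461.9 354.2 260.5] toolz [-0. -0. -1.] phi 33.1 F [0.6 1.5 0.2]
P2 tool delta [ 0.3 -0.2  0. ]
fa tool delta [-332.9 -118.6    0. ]
C1 tool delta [263.3 166.9  -0. ]
na tool delta [-308.1 -118.6    0. ]
P1 tool delta [252.   64.5   0. ]
```

Right on target. I'll lower part way and look from close by.

Call:
servo_tool(commands=[{"delta_pos": [0, 0, 35], "rot": [0, 0, 0], "gripper": 62}, {"delta_pos": [0, 0, 15], "rot": [0, 0, 0], "gripper": 62}, {"delta_pos": [0, 0, 0], "rot": [0, 0, 0], "gripper": 62}])

```text
t: 1.45
ee_pos: [459.5, 355.0, 207.7]
eef_rot: [0.476, 0.879, -0.002, -0.001]
contact_force: [-0.5, -0.4, 0.2]
opening: 0.723
grasp_force: 0.0
```

```bash
python3 -c "
from h import *
to('P2')
im=cams.get_image('side');a=cv2.resize(im[300:480,200:400,::-1],None,fx=3.3,fy=3.3)
b=cams.get_image('top');print(im.shape)
b=cv2.resize(b[210:330,180:300,::-1],None,fx=3.3,fy=3.3);c=np.zeros((594,660+0,3),np.uint8)
cv2.imwrite('pics/s2.png',a)"
```

```text
t 1.45 pos [459.5 355.  207.7] toolz [-0.004 -0.003 -1.   ] phi 33.1 F [-0.5 -0.4  0.2]
P2 tool delta [-1.7  1.4 -0. ]
(480, 640, 3)
```

View pics/s2.png

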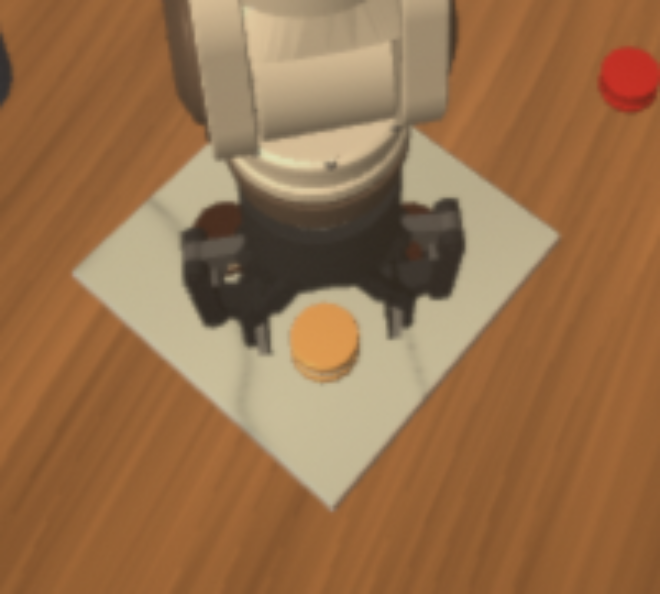

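The side crop shows the fingertips at about (265,350) and (393,335), straddling the pale biscuit, whose top is at (324,335).

```bash
python3 -c "
from h import *
for z in (35,40,45): print(z,[ray('side',(200+u/3.3,300+v/3.3),z).round(1) for u,v in((265,352),(393,337))],ray('side',(200+329/3.3,300+344/3.3),z).round(1))"
```

```text
35 [array([484.5, 379.4]), array([427.1, 342.4])] [456.  360.7]
40 [array([483.2, 381.2]), array([426.2, 344.5])] [454.9 362.7]
45 [array([481.9, 383. ]), array([425.2, 346.5])] [453.8 364.6]
```

Call:
servo_tool(commands=[{"delta_pos": [0, 0, 14], "rot": [0, 0, 0], "gripper": 62}, {"delta_pos": [0, 0, 11], "rot": [0, 0, 0], "gripper": 62}, {"delta_pos": [0, 0, 0], "rot": [0, 0, 0], "gripper": 62}, {"delta_pos": [0, 0, 0], "rot": [0, 0, 0], "gripper": 30}, {"delta_pos": [0, 0, 0], "rot": [0, 0, 0], "gripper": 30}, {"delta_pos": [0, 0, 0], "rot": [0, 0, 0], "gripper": 30}, {"delta_pos": [0, 0, 0], "rot": [0, 0, 0], "gripper": 30}], force=25)

```text
t: 2.25
ee_pos: [460.7, 355.6, 186.2]
eef_rot: [0.476, 0.879, 0.0, 0.0]
contact_force: [0.0, 0.5, 1.6]
opening: 0.434
grasp_force: 25.2
```

Call:
servo_tool(commands=[{"delta_pos": [0, 0, -20], "rot": [0, 0, 0], "gripper": 30}, {"delta_pos": [0, 0, -40], "rot": [0, 0, 0], "gripper": 30}, {"delta_pos": [-37, -13, 0], "rot": [0, 0, 0], "gripper": 30}, {"delta_pos": [-37, -13, 0], "rot": [0, 0, 0], "gripper": 30}, {"delta_pos": [-37, -13, 0], "rot": [0, 0, 0], "gripper": 30}, {"delta_pos": [-45, -16, 0], "rot": [0, 0, 0], "gripper": 30}, {"delta_pos": [-45, -16, 0], "rot": [0, 0, 0], "gripper": 30}, {"delta_pos": [-45, -16, 0], "rot": [0, 0, 0], "gripper": 30}, {"delta_pos": [-45, -16, 0], "rot": [0, 0, 0], "gripper": 30}, {"delta_pos": [-41, -16, 0], "rot": [0, 0, 0], "gripper": 30}])

```text
t: 3.25
ee_pos: [542.5, 10.2, 246.0]
eef_rot: [0.476, 0.879, 0.0, 0.0]
contact_force: [1.2, -0.1, -0.6]
opening: 0.432
grasp_force: 25.2
```

Call:
servo_tool(commands=[{"delta_pos": [0, 0, 0], "rot": [0, 0, 0], "gripper": 30}, {"delta_pos": [0, 0, 0], "rot": [0, 0, 0], "gripper": 30}])

```text
t: 3.45
ee_pos: [542.3, 11.4, 245.7]
eef_rot: [0.477, 0.879, 0.0, -0.0]
contact_force: [0.6, -0.5, -0.6]
opening: 0.434
grasp_force: 25.2
```

```bash
python3 -c "
from h import *
to('fa')"
```

```text
t 3.45 pos [542.3  11.4 245.7] toolz [-0.  0. -1.] phi 33.0 F [ 0.6 -0.5 -0.6]
fa tool delta [-1.5  1.1 -0. ]
```

Call:
servo_tool(commands=[{"delta_pos": [-1.5, 1, 25], "rot": [0, 0, 0], "gripper": 30}, {"delta_pos": [0, 0, 17], "rot": [0, 0, 0], "gripper": 30}, {"delta_pos": [0, 0, 6], "rot": [0, 0, 0], "gripper": 30}, {"delta_pos": [0, 0, 2], "rot": [0, 0, 0], "gripper": 30}, {"delta_pos": [0, 0, 0], "rot": [0, 0, 0], "gripper": 30}])

```text
t: 3.95
ee_pos: [544.0, 12.4, 196.2]
eef_rot: [0.476, 0.88, 0.0, 0.0]
contact_force: [-0.0, 0.4, -0.2]
opening: 0.438
grasp_force: 25.2
```

Call:
servo_tool(commands=[{"delta_pos": [0, 0, 1], "rot": [0, 0, 0], "gripper": 30}, {"delta_pos": [0, 0, 1], "rot": [0, 0, 0], "gripper": 30}, {"delta_pos": [0, 0, 0], "rot": [0, 0, 0], "gripper": 30}])

```text
t: 4.25
ee_pos: [544.1, 11.8, 194.2]
eef_rot: [0.476, 0.879, 0.0, 0.0]
contact_force: [0.8, -0.0, 1.3]
opening: 0.429
grasp_force: 25.4
```

Down at the expected height. I'll release, lift and look.

Call:
servo_tool(commands=[{"delta_pos": [0, 0, 0], "rot": [0, 0, 0], "gripper": 62}, {"delta_pos": [0, 0, 0], "rot": [0, 0, 0], "gripper": 62}, {"delta_pos": [0, 0, 0], "rot": [0, 0, 0], "gripper": 62}, {"delta_pos": [0, 0, -20], "rot": [0, 0, 0], "gripper": 62}, {"delta_pos": [0, 0, -40], "rot": [0, 0, 0], "gripper": 62}, {"delta_pos": [35, 37, 0], "rot": [0, 0, 0], "gripper": 62}, {"delta_pos": [33, 37, 0], "rot": [0, 0, 0], "gripper": 62}, {"delta_pos": [33, 35, 0], "rot": [0, 0, 0], "gripper": 62}, {"delta_pos": [33, 35, 0], "rot": [0, 0, 0], "gripper": 62}, {"delta_pos": [32, 34, 0], "rot": [0, 0, 0], "gripper": 62}])

```text
t: 5.25
ee_pos: [602.3, 249.1, 253.7]
eef_rot: [0.476, 0.879, 0.0, 0.0]
contact_force: [1.8, -0.7, 0.3]
opening: 0.725
grasp_force: 0.0
```

```bash
python3 -c "
from h import *
to('C1','P1')
im=cams.get_image('side');cv2.imwrite('pics/s3.png',cv2.resize(im[200:300,250:400,::-1],None,fx=4,fy=4))
b=cams.get_image('top');M=masks(b)
for n,i,z,bx,lo in (('top',b,38,(325,212,393,280),15),('side',im,33,(290,215,380,278),15)):
  h=cv2.cvtColor(i,cv2.COLOR_RGB2HSV)
  for k,m,zz in(('orange',cv2.inRange(h,(8,150,190),(20,255,255)),z),('blue',cv2.inRange(h,(85,40,30),(120,255,220)),18)):
    for p,a in blobs(m,bx,lo): print(n,k,p.round(1),a,ray(n,p,zz).round(1))
"
```

```text
t 5.25 pos [602.3 249.1 253.7] toolz [ 0.  0. -1.] phi 33.1 F [ 1.8 -0.7  0.3]
C1 tool delta [ 95.5 -12.1  -0. ]
P1 tool delta [-56.  -54.1  -0. ]
top orange [344.9 253. ] 136 [545.5   9.6]
top blue [349.3 231.9] 139 [607.9  -2.8]
top blue [372.  236.4] 135 [596.6 -67.4]
top blue [367.7 259.2] 140 [531.4 -56. ]
side orange [334.4 254.9] 156 [548.5   8.6]
side blue [327.8 232.3] 99 [599.2 -65.9]
side blue [350.5 243.8] 106 [533.8 -54.5]
side blue [312.1 248.2] 116 [ 6.102e+02 -3.000e-01]
```

View pics/s3.png

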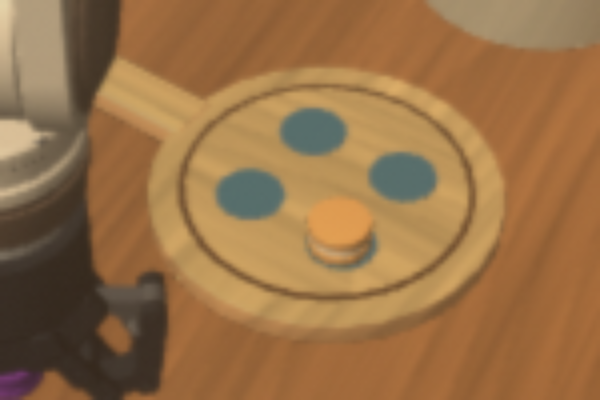

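The pale biscuit sits on far_a at crop (340,225), about 2 mm off centre. Next is C1.

Call:
servo_tool(commands=[{"delta_pos": [40, -5, 0], "rot": [0, 0, 0], "gripper": 62}, {"delta_pos": [40, -5, 0], "rot": [0, 0, 0], "gripper": 62}, {"delta_pos": [15.5, -2, 15], "rot": [0, 0, 0], "gripper": 62}, {"delta_pos": [0, 0, 25], "rot": [0, 0, 0], "gripper": 62}, {"delta_pos": [0, 0, 17], "rot": [0, 0, 0], "gripper": 62}, {"delta_pos": [0, 0, 0], "rot": [0, 0, 0], "gripper": 62}])

```text
t: 5.95
ee_pos: [539.0, 319.9, 194.0]
eef_rot: [0.476, 0.879, -0.002, -0.001]
contact_force: [-0.0, -0.5, 0.3]
opening: 0.727
grasp_force: 0.0
```

Run:
```python
s=open('h.py').read()
s=s.replace("na=(609,-.3),nb=(597.8,-65.4),fa=(544.1,10.8),fb=(532.7,-54.1)","na=(607.5,-.5),nb=(596.5,-65.5),fa=(542.8,10.6),fb=(531.3,-54.3)")
open('h.py','w').write(s)
from h import *
to('C1','na','P1','fb','C2','nb')
```

```text
t 5.95 pos [539.  319.9 194. ] toolz [-0.004 -0.002 -1.   ] phi 33.1 F [-0.  -0.5  0.3]
C1 tool delta [ 1.6  2.3 -0. ]
na tool delta [-307.4 -120.     0.5]
P1 tool delta [251.4  65.9  -0.3]
fb tool delta [-254.8 -159.1    0.7]
C2 tool delta [325.2 109.7  -0.5]
nb tool delta [-3.702e+02 -6.120e+01  2.000e-01]
```

Call:
servo_tool(commands=[{"delta_pos": [1.5, 1.5, 8], "rot": [0, 0, 0], "gripper": 62}, {"delta_pos": [0, 0, 1], "rot": [0, 0, 0], "gripper": 62}, {"delta_pos": [0, 0, 0], "rot": [0, 0, 0], "gripper": 30}, {"delta_pos": [0, 0, 0], "rot": [0, 0, 0], "gripper": 30}, {"delta_pos": [0, 0, 0], "rot": [0, 0, 0], "gripper": 30}, {"delta_pos": [0, 0, 0], "rot": [0, 0, 0], "gripper": 30}])

```text
t: 6.55
ee_pos: [540.6, 322.7, 188.6]
eef_rot: [0.476, 0.879, 0.001, 0.0]
contact_force: [0.4, -0.9, 5.1]
opening: 0.435
grasp_force: 25.4
```

Call:
servo_tool(commands=[{"delta_pos": [0, 0, -20], "rot": [0, 0, 0], "gripper": 30}, {"delta_pos": [0, 0, -40], "rot": [0, 0, 0], "gripper": 30}, {"delta_pos": [-37, -15, 0], "rot": [0, 0, 0], "gripper": 30}, {"delta_pos": [-45, -17, 0], "rot": [0, 0, 0], "gripper": 30}, {"delta_pos": [-45, -18, 0], "rot": [0, 0, 0], "gripper": 30}, {"delta_pos": [-45, -18, 0], "rot": [0, 0, 0], "gripper": 30}, {"delta_pos": [-45, -18, 0], "rot": [0, 0, 0], "gripper": 30}, {"delta_pos": [-45, -17, 0], "rot": [0, 0, 0], "gripper": 30}, {"delta_pos": [-45, -17, 0], "rot": [0, 0, 0], "gripper": 30}, {"delta_pos": [0, 0, 0], "rot": [0, 0, 0], "gripper": 30}])

```text
t: 7.55
ee_pos: [608.1, -5.1, 247.5]
eef_rot: [0.479, 0.878, -0.0, 0.0]
contact_force: [-0.9, 0.8, -0.1]
opening: 0.43
grasp_force: 25.2
```

```bash
python3 -c "
from h import *
to('na')"
```

```text
t 7.55 pos [608.1  -5.1 247.5] toolz [ 0.    -0.001 -1.   ] phi 32.8 F [-0.9  0.8 -0.1]
na tool delta [ 4.1  2.  -0. ]
```

Call:
servo_tool(commands=[{"delta_pos": [0, 0, 25], "rot": [0, 0, 0], "gripper": 30}, {"delta_pos": [0, 0, 15], "rot": [0, 0, 0], "gripper": 30}, {"delta_pos": [0, 0, 0], "rot": [0, 0, 0], "gripper": 30}])

```text
t: 7.85
ee_pos: [606.6, 0.3, 204.8]
eef_rot: [0.476, 0.879, -0.001, -0.002]
contact_force: [-0.5, 0.4, -0.3]
opening: 0.432
grasp_force: 25.2
```

```bash
python3 -c "
from h import *
to('na')"
```

```text
t 7.85 pos [6.066e+02 3.000e-01 2.048e+02] toolz [-0.005  0.    -1.   ] phi 33.1 F [-0.5  0.4 -0.3]
na tool delta [-1.2  0.3 -0. ]
```

Call:
servo_tool(commands=[{"delta_pos": [0, 0, 5], "rot": [0, 0, 0], "gripper": 30}, {"delta_pos": [0, 0, 3], "rot": [0, 0, 0], "gripper": 30}, {"delta_pos": [0, 0, 0], "rot": [0, 0, 0], "gripper": 30}, {"delta_pos": [0, 0, 0], "rot": [0, 0, 0], "gripper": 30}])

```text
t: 8.25
ee_pos: [607.7, 0.1, 200.2]
eef_rot: [0.476, 0.879, 0.0, 0.0]
contact_force: [-0.5, -0.3, 0.1]
opening: 0.433
grasp_force: 25.2
```

Call:
servo_tool(commands=[{"delta_pos": [0, 0, 2], "rot": [0, 0, 0], "gripper": 30}, {"delta_pos": [0, 0, 1], "rot": [0, 0, 0], "gripper": 30}, {"delta_pos": [0, 0, 0], "rot": [0, 0, 0], "gripper": 30}])

```text
t: 8.55
ee_pos: [607.5, -0.1, 196.7]
eef_rot: [0.476, 0.879, 0.0, 0.0]
contact_force: [-0.1, 0.2, 0.7]
opening: 0.434
grasp_force: 25.2
```

Call:
servo_tool(commands=[{"delta_pos": [0, 0, 1], "rot": [0, 0, 0], "gripper": 30}, {"delta_pos": [0, 0, 0], "rot": [0, 0, 0], "gripper": 30}])

```text
t: 8.75
ee_pos: [607.5, -0.1, 196.6]
eef_rot: [0.476, 0.879, 0.0, 0.0]
contact_force: [-2.1, 0.4, 6.7]
opening: 0.428
grasp_force: 25.8
```

Call:
servo_tool(commands=[{"delta_pos": [0, 0, -0.5], "rot": [0, 0, 0], "gripper": 62}, {"delta_pos": [0, 0, 0], "rot": [0, 0, 0], "gripper": 62}, {"delta_pos": [0, 0, 0], "rot": [0, 0, 0], "gripper": 62}, {"delta_pos": [0, 0, -20], "rot": [0, 0, 0], "gripper": 62}, {"delta_pos": [0, 0, -35], "rot": [0, 0, 0], "gripper": 62}, {"delta_pos": [45, 12, 0], "rot": [0, 0, 0], "gripper": 62}, {"delta_pos": [45, 12, 0], "rot": [0, 0, 0], "gripper": 62}, {"delta_pos": [45, 12, 0], "rot": [0, 0, 0], "gripper": 62}, {"delta_pos": [45, 12, 0], "rot": [0, 0, 0], "gripper": 62}, {"delta_pos": [45, 12, 0], "rot": [0, 0, 0], "gripper": 62}])

```text
t: 9.75
ee_pos: [534.0, 222.7, 251.2]
eef_rot: [0.476, 0.879, 0.0, 0.0]
contact_force: [0.6, 0.0, -0.5]
opening: 0.728
grasp_force: 0.0
```

Call:
servo_tool(commands=[{"delta_pos": [26, 6, 10], "rot": [0, 0, 0], "gripper": 62}, {"delta_pos": [0, 0, 25], "rot": [0, 0, 0], "gripper": 62}, {"delta_pos": [0, 0, 15], "rot": [0, 0, 0], "gripper": 62}, {"delta_pos": [0, 0, 0], "rot": [0, 0, 0], "gripper": 62}, {"delta_pos": [0, 0, 0], "rot": [0, 0, 0], "gripper": 62}])

```text
t: 10.25
ee_pos: [525.9, 245.6, 201.4]
eef_rot: [0.477, 0.879, -0.0, -0.0]
contact_force: [0.1, 0.8, 0.2]
opening: 0.724
grasp_force: 0.0
```

```bash
python3 -c "
from h import *
to('P1','fb')"
```

```text
t 10.25 pos [525.9 245.6 201.4] toolz [-0. -0. -1.] phi 33.1 F [0.1 0.8 0.2]
P1 tool delta [ 0.7 -0.3  0. ]
fb tool delta [-2.550e+02 -1.588e+02  1.000e-01]
```

Next: descend 14 mm to about 187, grip and lift.

Call:
servo_tool(commands=[{"delta_pos": [0.5, 0, 9], "rot": [0, 0, 0], "gripper": 62}, {"delta_pos": [0, 0, 5], "rot": [0, 0, 0], "gripper": 62}, {"delta_pos": [0, 0, 0], "rot": [0, 0, 0], "gripper": 62}, {"delta_pos": [0, 0, 0], "rot": [0, 0, 0], "gripper": 30}, {"delta_pos": [0, 0, 0], "rot": [0, 0, 0], "gripper": 30}, {"delta_pos": [0, 0, 0], "rot": [0, 0, 0], "gripper": 30}, {"delta_pos": [0, 0, 0], "rot": [0, 0, 0], "gripper": 30}])

```text
t: 10.95
ee_pos: [525.6, 246.7, 187.7]
eef_rot: [0.476, 0.879, 0.0, 0.0]
contact_force: [1.0, -0.6, 2.6]
opening: 0.434
grasp_force: 25.2
```

Call:
servo_tool(commands=[{"delta_pos": [0, 0, -20], "rot": [0, 0, 0], "gripper": 30}, {"delta_pos": [0, 0, -40], "rot": [0, 0, 0], "gripper": 30}, {"delta_pos": [-40, -25, 0], "rot": [0, 0, 0], "gripper": 30}, {"delta_pos": [-40, -25, 0], "rot": [0, 0, 0], "gripper": 30}, {"delta_pos": [-40, -25, 0], "rot": [0, 0, 0], "gripper": 30}, {"delta_pos": [-40, -25, 0], "rot": [0, 0, 0], "gripper": 30}, {"delta_pos": [-40, -25, 0], "rot": [0, 0, 0], "gripper": 30}, {"delta_pos": [-40, -25, 0], "rot": [0, 0, 0], "gripper": 30}, {"delta_pos": [-15, -9, 0], "rot": [0, 0, 0], "gripper": 30}, {"delta_pos": [0, 0, 0], "rot": [0, 0, 0], "gripper": 30}])

```text
t: 11.95
ee_pos: [531.4, -56.1, 247.1]
eef_rot: [0.478, 0.878, -0.0, 0.0]
contact_force: [0.6, 0.3, 0.2]
opening: 0.433
grasp_force: 25.2
```

```bash
python3 -c "
from h import *
to('fb')"
```

```text
t 11.95 pos [531.4 -56.1 247.1] toolz [-0. -0. -1.] phi 32.9 F [0.6 0.3 0.2]
fb tool delta [ 1.6  0.9 -0. ]
```

Call:
servo_tool(commands=[{"delta_pos": [0, 0, 25], "rot": [0, 0, 0], "gripper": 30}, {"delta_pos": [0, 0, 16], "rot": [0, 0, 0], "gripper": 30}, {"delta_pos": [0, 0, 7], "rot": [0, 0, 0], "gripper": 30}, {"delta_pos": [0, 0, 0], "rot": [0, 0, 0], "gripper": 30}, {"delta_pos": [0, 0, 0], "rot": [0, 0, 0], "gripper": 30}])

```text
t: 12.45
ee_pos: [531.8, -53.3, 199.9]
eef_rot: [0.476, 0.879, 0.0, 0.0]
contact_force: [-0.4, -0.6, 0.7]
opening: 0.434
grasp_force: 25.2
```

Call:
servo_tool(commands=[{"delta_pos": [0.5, 0, 2], "rot": [0, 0, 0], "gripper": 30}, {"delta_pos": [0, 0, 2], "rot": [0, 0, 0], "gripper": 30}, {"delta_pos": [0, 0, 0], "rot": [0, 0, 0], "gripper": 30}])

```text
t: 12.75
ee_pos: [531.5, -53.3, 195.6]
eef_rot: [0.476, 0.879, 0.0, 0.0]
contact_force: [0.8, 1.0, 1.4]
opening: 0.432
grasp_force: 25.3
```

Touched down. I'll release, rise and go to C2 (tool delta about 325, 110).

Call:
servo_tool(commands=[{"delta_pos": [0, 0, 0], "rot": [0, 0, 0], "gripper": 62}, {"delta_pos": [0, 0, 0], "rot": [0, 0, 0], "gripper": 62}, {"delta_pos": [0, 0, 0], "rot": [0, 0, 0], "gripper": 62}, {"delta_pos": [0, 0, -20], "rot": [0, 0, 0], "gripper": 62}, {"delta_pos": [0, 0, -35], "rot": [0, 0, 0], "gripper": 62}, {"delta_pos": [45, 15, 0], "rot": [0, 0, 0], "gripper": 62}, {"delta_pos": [45, 15, 0], "rot": [0, 0, 0], "gripper": 62}, {"delta_pos": [45, 15, 0], "rot": [0, 0, 0], "gripper": 62}, {"delta_pos": [45, 15, 0], "rot": [0, 0, 0], "gripper": 62}, {"delta_pos": [45, 15, 0], "rot": [0, 0, 0], "gripper": 62}])

```text
t: 13.75
ee_pos: [470.4, 177.6, 250.4]
eef_rot: [0.476, 0.879, 0.0, 0.0]
contact_force: [1.1, 0.2, 0.3]
opening: 0.727
grasp_force: 0.0
```

Call:
servo_tool(commands=[{"delta_pos": [45, 15, 0], "rot": [0, 0, 0], "gripper": 62}, {"delta_pos": [45, 15, 0], "rot": [0, 0, 0], "gripper": 62}, {"delta_pos": [10, 5, 10], "rot": [0, 0, 0], "gripper": 62}, {"delta_pos": [0, 0, 25], "rot": [0, 0, 0], "gripper": 62}, {"delta_pos": [0, 0, 15], "rot": [0, 0, 0], "gripper": 62}, {"delta_pos": [0, 0, 0], "rot": [0, 0, 0], "gripper": 62}, {"delta_pos": [0, 0, 0], "rot": [0, 0, 0], "gripper": 62}])

```text
t: 14.45
ee_pos: [446.1, 278.3, 200.3]
eef_rot: [0.477, 0.879, -0.0, -0.0]
contact_force: [0.0, -0.6, 0.8]
opening: 0.724
grasp_force: 0.0
```

```bash
python3 -c "
from h import *
to('C2','nb')"
```

```text
t 14.45 pos [446.1 278.3 200.3] toolz [-0. -0. -1.] phi 33.1 F [ 0.  -0.6  0.8]
C2 tool delta [ 0.1 -0.6  0. ]
nb tool delta [-370.3  -60.8    0. ]
```

Call:
servo_tool(commands=[{"delta_pos": [0, -0.5, 8], "rot": [0, 0, 0], "gripper": 62}, {"delta_pos": [0, 0, 5], "rot": [0, 0, 0], "gripper": 62}, {"delta_pos": [0, 0, 0], "rot": [0, 0, 0], "gripper": 62}, {"delta_pos": [0, 0, 0], "rot": [0, 0, 0], "gripper": 30}, {"delta_pos": [0, 0, 0], "rot": [0, 0, 0], "gripper": 30}, {"delta_pos": [0, 0, 0], "rot": [0, 0, 0], "gripper": 30}, {"delta_pos": [0, 0, 0], "rot": [0, 0, 0], "gripper": 30}])

```text
t: 15.15
ee_pos: [445.6, 278.7, 187.7]
eef_rot: [0.476, 0.879, 0.0, 0.0]
contact_force: [-0.5, -0.7, 4.3]
opening: 0.433
grasp_force: 25.2
```

Call:
servo_tool(commands=[{"delta_pos": [0, 0, -20], "rot": [0, 0, 0], "gripper": 30}, {"delta_pos": [0, 0, -45], "rot": [0, 0, 0], "gripper": 30}, {"delta_pos": [-45, -8, 0], "rot": [0, 0, 0], "gripper": 30}, {"delta_pos": [-45, -8, 0], "rot": [0, 0, 0], "gripper": 30}, {"delta_pos": [-45, -8, 0], "rot": [0, 0, 0], "gripper": 30}, {"delta_pos": [-45, -8, 0], "rot": [0, 0, 0], "gripper": 30}, {"delta_pos": [-45, -7, 0], "rot": [0, 0, 0], "gripper": 30}, {"delta_pos": [-45, -7, 0], "rot": [0, 0, 0], "gripper": 30}, {"delta_pos": [-45, -7, 0], "rot": [0, 0, 0], "gripper": 30}, {"delta_pos": [-45, -7, 0], "rot": [0, 0, 0], "gripper": 30}])

```text
t: 16.15
ee_pos: [592.3, -57.5, 252.1]
eef_rot: [0.476, 0.879, 0.0, -0.0]
contact_force: [0.9, 0.5, -0.5]
opening: 0.43
grasp_force: 25.2
```

Call:
servo_tool(commands=[{"delta_pos": [-10, -1, 0], "rot": [0, 0, 0], "gripper": 30}, {"delta_pos": [0, 0, 0], "rot": [0, 0, 0], "gripper": 30}, {"delta_pos": [0, 0, 20], "rot": [0, 0, 0], "gripper": 30}, {"delta_pos": [0, 0, 20], "rot": [0, 0, 0], "gripper": 30}, {"delta_pos": [0, 0, 8], "rot": [0, 0, 0], "gripper": 30}, {"delta_pos": [0, 0, 0], "rot": [0, 0, 0], "gripper": 30}, {"delta_pos": [0, 0, 0], "rot": [0, 0, 0], "gripper": 30}])

```text
t: 16.85
ee_pos: [596.5, -63.9, 205.0]
eef_rot: [0.476, 0.88, 0.0, 0.0]
contact_force: [-0.3, 0.2, -0.2]
opening: 0.429
grasp_force: 25.2
```

```bash
python3 -c "
from h import *
to('nb')"
```

```text
t 16.85 pos [596.5 -63.9 205. ] toolz [ 0.001  0.    -1.   ] phi 33.2 F [-0.3  0.2 -0.2]
nb tool delta [-1.4 -0.9 -0. ]
```

Call:
servo_tool(commands=[{"delta_pos": [-1, -0.5, 5], "rot": [0, 0, 0], "gripper": 30}, {"delta_pos": [0, 0, 2], "rot": [0, 0, 0], "gripper": 30}, {"delta_pos": [0, 0, 2], "rot": [0, 0, 0], "gripper": 30}, {"delta_pos": [0, 0, 0], "rot": [0, 0, 0], "gripper": 30}])

```text
t: 17.25
ee_pos: [596.7, -65.7, 195.7]
eef_rot: [0.476, 0.879, 0.0, 0.0]
contact_force: [-1.7, 1.1, 2.2]
opening: 0.433
grasp_force: 25.4
```

Call:
servo_tool(commands=[{"delta_pos": [0, 0, 0], "rot": [0, 0, 0], "gripper": 62}, {"delta_pos": [0, 0, 0], "rot": [0, 0, 0], "gripper": 62}, {"delta_pos": [0, 0, 0], "rot": [0, 0, 0], "gripper": 62}, {"delta_pos": [0, 0, -20], "rot": [0, 0, 0], "gripper": 62}, {"delta_pos": [0, 0, -45], "rot": [0, 0, 0], "gripper": 62}, {"delta_pos": [0, 0, -45], "rot": [0, 0, 0], "gripper": 62}, {"delta_pos": [0, 0, -30], "rot": [0, 0, 0], "gripper": 62}, {"delta_pos": [-31, -35.5, 0], "rot": [0, 0, 0], "gripper": 62}, {"delta_pos": [-31, -35.5, 0], "rot": [0, 0, 0], "gripper": 62}, {"delta_pos": [-31, -35.5, 0], "rot": [0, 0, 0], "gripper": 62}])

```text
t: 18.25
ee_pos: [557.7, -202.9, 335.5]
eef_rot: [0.476, 0.88, 0.0, 0.0]
contact_force: [-0.1, -0.8, -0.0]
opening: 0.725
grasp_force: 0.0
```

Call:
servo_tool(commands=[{"delta_pos": [-31, -35.5, 0], "rot": [0, 0, 0], "gripper": 62}, {"delta_pos": [-31, -35.5, 0], "rot": [0, 0, 0], "gripper": 62}, {"delta_pos": [0, 0, 0], "rot": [0, 0, 0], "gripper": 62}, {"delta_pos": [0, 0, 0], "rot": [0, 0, 0], "gripper": 62}])

```text
t: 18.65
ee_pos: [532.2, -293.6, 334.9]
eef_rot: [0.477, 0.879, 0.0, -0.0]
contact_force: [-0.0, 0.4, 0.2]
opening: 0.727
grasp_force: 0.0
```

```bash
python3 -c "
from h import *
to('K')
im=cams.get_image('side')
b=cams.get_image('top')
for n,i,z,bx in (('top',b,38,(325,212,393,280)),('side',im,35,(290,215,380,278))):
  h=cv2.cvtColor(i,cv2.COLOR_RGB2HSV)
  for k,m,zz in(('orange',cv2.inRange(h,(8,150,190),(20,255,255)),z),('dark',cv2.inRange(h,(0,0,0),(179,255,90)),z)):
    for p,a in blobs(m,bx,60): print(n,k,p.round(1),a,ray(n,p,zz).round(1))
A=cv2.resize(im[130:290,260:440,::-1],None,fx=2.2,fy=2.2);B=cv2.resize(b[200:302,310:410,::-1],None,fx=3.45,fy=3.45)
cv2.imwrite('pics/s4.png',np.hstack([A,B[:A.shape[0]]]))
"
```

```text
t 18.65 pos [ 532.2 -293.6  334.9] toolz [-0.  0. -1.] phi 33.0 F [-0.   0.4  0.2]
K tool delta [1.5 1.2 0. ]
top orange [344.9 253. ] 136 [545.5   9.6]
top orange [367.8 258.7] 123 [531.  -54.4]
top dark [349.  232.1] 140 [604.6  -0.8]
top dark [372.  236.4] 150 [593.9 -65.5]
side orange [350.7 239. ] 140 [534.1 -53.7]
side orange [334.4 255. ] 158 [547.6  10.5]
side dark [328.6 228.4] 108 [596.4 -63.1]
side dark [312.8 244.7] 118 [606.6   3.3]
```

View pics/s4.png

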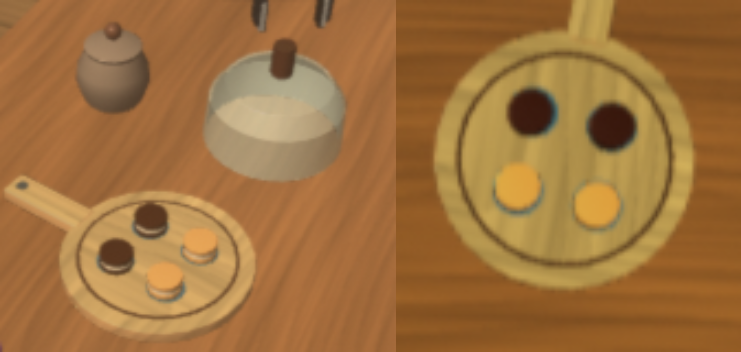

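All four biscuits lie on their inlays within about 4 mm, with cocoa at the handle. The dome is still off the board, with the gripper above its knob. Now I'll lower onto the knob and grip it.

Call:
servo_tool(commands=[{"delta_pos": [0, 0, 25], "rot": [0, 0, 0], "gripper": 62}, {"delta_pos": [0, 0, 20], "rot": [0, 0, 0], "gripper": 62}, {"delta_pos": [0, 0, 12], "rot": [0, 0, 0], "gripper": 62}, {"delta_pos": [0, 0, 0], "rot": [0, 0, 0], "gripper": 62}, {"delta_pos": [0, 0, 0], "rot": [0, 0, 0], "gripper": 62}])

```text
t: 19.25
ee_pos: [533.0, -291.9, 278.9]
eef_rot: [0.476, 0.88, 0.0, 0.0]
contact_force: [-0.2, -0.3, -0.7]
opening: 0.724
grasp_force: 0.0
```

Call:
servo_tool(commands=[{"delta_pos": [0, 0, 0], "rot": [0, 0, 0], "gripper": 34}, {"delta_pos": [0, 0, 0], "rot": [0, 0, 0], "gripper": 30}, {"delta_pos": [0, 0, 0], "rot": [0, 0, 0], "gripper": 20}, {"delta_pos": [0, 0, 0], "rot": [0, 0, 0], "gripper": 20}, {"delta_pos": [0, 0, 0], "rot": [0, 0, 0], "gripper": 20}, {"delta_pos": [0, 0, 0], "rot": [0, 0, 0], "gripper": 20}], force=60)

```text
t: 19.85
ee_pos: [532.7, -292.6, 279.4]
eef_rot: [0.476, 0.879, -0.0, 0.001]
contact_force: [-1.3, 0.6, 5.6]
opening: 0.309
grasp_force: 58.9
```

```bash
python3 -c "
from h import *
G['B']=(570.9,-28.5)
to('K','B')"
```

```text
t 19.85 pos [ 532.7 -292.6  279.4] toolz [ 0.001 -0.001 -1.   ] phi 33.1 F [-1.3  0.6  5.6]
K tool delta [ 0.9  0.3 -0. ]
B tool delta [199.4 176.   -0.2]
```

Call:
servo_tool(commands=[{"delta_pos": [0, 0, -5], "rot": [0, 0, 0], "gripper": 20}, {"delta_pos": [0, 0, -10], "rot": [0, 0, 0], "gripper": 20}, {"delta_pos": [0, 0, -20], "rot": [0, 0, 0], "gripper": 20}, {"delta_pos": [0, 0, -20], "rot": [0, 0, 0], "gripper": 20}, {"delta_pos": [0, 0, -15], "rot": [0, 0, 0], "gripper": 20}, {"delta_pos": [0, 0, 0], "rot": [0, 0, 0], "gripper": 20}, {"delta_pos": [5, 4, 0], "rot": [0, 0, 0], "gripper": 20}, {"delta_pos": [11, 10, 0], "rot": [0, 0, 0], "gripper": 20}, {"delta_pos": [20, 18, 0], "rot": [0, 0, 0], "gripper": 20}, {"delta_pos": [20, 18, 0], "rot": [0, 0, 0], "gripper": 20}])

```text
t: 20.85
ee_pos: [543.8, -216.6, 346.9]
eef_rot: [0.476, 0.879, 0.0, -0.001]
contact_force: [1.5, -0.8, -5.0]
opening: 0.307
grasp_force: 59.6
```

Call:
servo_tool(commands=[{"delta_pos": [20, 18, 0], "rot": [0, 0, 0], "gripper": 20}, {"delta_pos": [20, 18, 0], "rot": [0, 0, 0], "gripper": 20}, {"delta_pos": [20, 18, 0], "rot": [0, 0, 0], "gripper": 20}, {"delta_pos": [20, 18, 0], "rot": [0, 0, 0], "gripper": 20}, {"delta_pos": [20, 18, 0], "rot": [0, 0, 0], "gripper": 20}, {"delta_pos": [20, 18, 0], "rot": [0, 0, 0], "gripper": 20}, {"delta_pos": [15, 10, 0], "rot": [0, 0, 0], "gripper": 20}, {"delta_pos": [9, 8, 0], "rot": [0, 0, 0], "gripper": 20}, {"delta_pos": [0, 0, 0], "rot": [0, 0, 0], "gripper": 20}, {"delta_pos": [0, 0, 0], "rot": [0, 0, 0], "gripper": 20}])

```text
t: 21.85
ee_pos: [570.6, -28.6, 347.8]
eef_rot: [0.476, 0.879, -0.0, -0.0]
contact_force: [-0.2, -0.1, -5.7]
opening: 0.313
grasp_force: 59.7
```

```bash
python3 -c "
from h import *
G['B']=(570.9,-28.5)
to('B')
im=cams.get_image('side')
b=cams.get_image('top')
A=cv2.resize(im[130:290,260:440,::-1],None,fx=2.2,fy=2.2);B=cv2.resize(b[190:310,300:420,::-1],None,fx=2.94,fy=2.94)
cv2.imwrite('pics/s5.png',np.hstack([A,B[:A.shape[0]]]))
"
```

```text
t 21.85 pos [570.6 -28.6 347.8] toolz [-0.001 -0.    -1.   ] phi 33.1 F [-0.2 -0.1 -5.7]
B tool delta [-0.   0.3 -0. ]
```

View pics/s5.png

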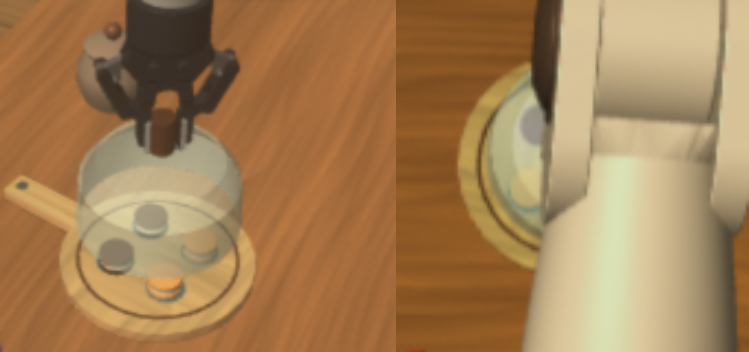

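The dome hangs level and centred over the board, its knob at crop (162,132). Next I lower it gently; touchdown is expected at TCP z of about 297.

Call:
servo_tool(commands=[{"delta_pos": [0, 0, 6], "rot": [0, 0, 0], "gripper": 20}, {"delta_pos": [0, 0, 12], "rot": [0, 0, 0], "gripper": 20}, {"delta_pos": [0, 0, 12], "rot": [0, 0, 0], "gripper": 20}, {"delta_pos": [0, 0, 8], "rot": [0, 0, 0], "gripper": 20}, {"delta_pos": [0, 0, 5], "rot": [0, 0, 0], "gripper": 20}, {"delta_pos": [0, 0, 3], "rot": [0, 0, 0], "gripper": 20}, {"delta_pos": [0, 0, 0], "rot": [0, 0, 0], "gripper": 20}, {"delta_pos": [0, 0, 0], "rot": [0, 0, 0], "gripper": 20}])

```text
t: 22.75
ee_pos: [570.9, -28.8, 302.6]
eef_rot: [0.476, 0.879, 0.0, 0.0]
contact_force: [0.1, -0.7, -5.0]
opening: 0.308
grasp_force: 59.7
```

Call:
servo_tool(commands=[{"delta_pos": [0, 0, 2], "rot": [0, 0, 0], "gripper": 20}, {"delta_pos": [0, 0, 1], "rot": [0, 0, 0], "gripper": 20}, {"delta_pos": [0, 0, 1], "rot": [0, 0, 0], "gripper": 20}, {"delta_pos": [0, 0, 0], "rot": [0, 0, 0], "gripper": 20}])

```text
t: 23.15
ee_pos: [570.7, -28.8, 298.1]
eef_rot: [0.476, 0.879, -0.0, -0.0]
contact_force: [-0.0, -0.6, -5.0]
opening: 0.31
grasp_force: 59.7
```

Call:
servo_tool(commands=[{"delta_pos": [0, 0, 1], "rot": [0, 0, 0], "gripper": 20}, {"delta_pos": [0, 0, 0], "rot": [0, 0, 0], "gripper": 20}, {"delta_pos": [0, 0, 0], "rot": [0, 0, 0], "gripper": 20}])

```text
t: 23.45
ee_pos: [570.8, -28.8, 297.5]
eef_rot: [0.476, 0.879, 0.0, 0.0]
contact_force: [0.1, 0.9, -2.0]
opening: 0.309
grasp_force: 60.2
```

Force has fallen from -5 to -2 N, so the rim is touching. I'll go half a millimetre more, release and withdraw.

Call:
servo_tool(commands=[{"delta_pos": [0, 0, 0.5], "rot": [0, 0, 0], "gripper": 20}, {"delta_pos": [0, 0, 0], "rot": [0, 0, 0], "gripper": 20}, {"delta_pos": [0, 0, 0], "rot": [0, 0, 0], "gripper": 62}, {"delta_pos": [0, 0, 0], "rot": [0, 0, 0], "gripper": 62}, {"delta_pos": [0, 0, 0], "rot": [0, 0, 0], "gripper": 62}, {"delta_pos": [0, 0, 0], "rot": [0, 0, 0], "gripper": 62}, {"delta_pos": [0, 0, -20], "rot": [0, 0, 0], "gripper": 62}, {"delta_pos": [0, 0, -35], "rot": [0, 0, 0], "gripper": 62}, {"delta_pos": [0, 0, -35], "rot": [0, 0, 0], "gripper": 62}])

```text
t: 24.35
ee_pos: [570.6, -28.9, 387.3]
eef_rot: [0.476, 0.879, -0.0, -0.001]
contact_force: [1.5, -0.7, -1.1]
opening: 0.721
grasp_force: 0.0
```

Call:
servo_tool(commands=[{"delta_pos": [-30, -35, 0], "rot": [0, 0, 0], "gripper": 62}, {"delta_pos": [-30, -35, 0], "rot": [0, 0, 0], "gripper": 62}, {"delta_pos": [-30, -35, 0], "rot": [0, 0, 0], "gripper": 62}, {"delta_pos": [-30, -35, 0], "rot": [0, 0, 0], "gripper": 62}, {"delta_pos": [-30, -35, 0], "rot": [0, 0, 0], "gripper": 62}, {"delta_pos": [-30, -35, 0], "rot": [0, 0, 0], "gripper": 62}, {"delta_pos": [0, 0, 0], "rot": [0, 0, 0], "gripper": 62}, {"delta_pos": [0, 0, 0], "rot": [0, 0, 0], "gripper": 62}])

```text
t: 25.15
ee_pos: [492.8, -295.3, 386.4]
eef_rot: [0.477, 0.879, 0.0, -0.0]
contact_force: [-0.4, 0.7, -1.5]
opening: 0.727
grasp_force: 0.0
```

```bash
python3 -c "
from h import *
to()
im=cams.get_image('side')
b=cams.get_image('top')
M=cv2.inRange(cv2.cvtColor(b,cv2.COLOR_RGB2HSV),(0,0,0),(179,255,85))
for p,a in blobs(M,(335,215,385,275),20): print(p.round(1),a,ray('top',p,155).round(1))
A=cv2.resize(im[130:290,260:440,::-1],None,fx=2.2,fy=2.2);B=cv2.resize(b[190:310,300:420,::-1],None,fx=2.94,fy=2.94)
cv2.imwrite('pics/s6.png',np.hstack([A,B[:A.shape[0]]]))
"
```

```text
t 25.15 pos [ 492.8 -295.3  386.4] toolz [-0.  0. -1.] phi 33.0 F [-0.4  0.7 -1.5]
[364.3 239.2] 92 [571.2 -34.2]
```

View pics/s6.png

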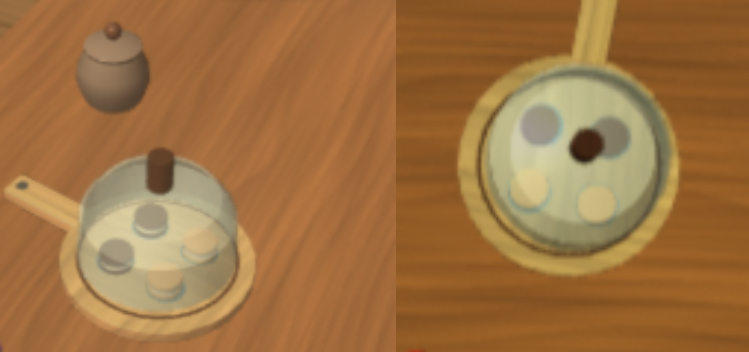

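The dome stands level over all four biscuits. The top view hints at a few mm of offset, so I'll zoom in to check the ring line and compare the knob in both views.

```bash
python3 -c "
from h import *
im=cams.get_image('side');b=cams.get_image('top')
M=cv2.inRange(cv2.cvtColor(im,cv2.COLOR_RGB2HSV),(0,0,0),(179,255,85))
for p,a in blobs(M,(318,190,345,222),20): print(p.round(1),a,ray('side',p,137).round(1))
t=np.linspace(0,2*np.pi,400)
def draw(n,i,c,r,z,col,k,x0,y0,out):
  q=proj(n,np.c_[c[0]+r*np.cos(t),c[1]+r*np.sin(t),0*t+z])
  cv2.polylines(out,[np.round((q-[x0,y0]+.5)*k).astype(int)],True,col,1)
for n,i,(x0,y0,x1,y1),c in(('side',im,(284,195,380,287),(572.,-27.2)),('top',b,(316,204,402,288),(569.6,-29.55))):
  k=4;o=cv2.resize(i[y0:y1,x0:x1,::-1],None,fx=k,fy=k,interpolation=cv2.INTER_CUBIC)
  draw(n,i,c,108,18,(255,0,0),k,x0,y0,o);draw(n,i,c,88,18,(0,0,255),k,x0,y0,o);draw(n,i,c,14,155,(0,255,0),k,x0,y0,o)
  globals()[n]=o
h=max(side.shape[0],top.shape[0]);pad=lambda o:np.pad(o,((0,h-o.shape[0]),(0,0),(0,0)))
cv2.imwrite('pics/s7.png',np.hstack([pad(side),pad(top)]))
"
```

```text
[335.8 209.8] 47 [565.4 -27.1]
```

View pics/s7.png

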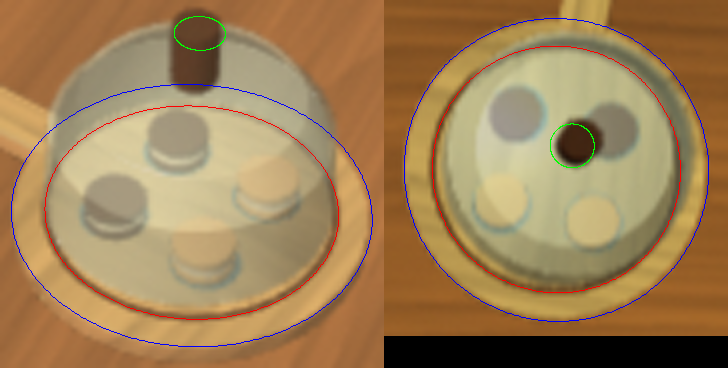

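The overlay puts the knob within about 4 mm of the board's centre in both views, with the dome level and the biscuits in place. That is inside tolerance, so I'm handing it in.

```bash
python3 -c "
from bench import workorder
print(workorder.sign_off())"
```

```text
the job is handed in; nothing more can be done
None
```

I handed the job in: by the camera check all four biscuits lie within about 5 mm of their inlays (cocoa by the handle), and the dome stands level about 4 mm off the board's centre, all in about 25 s of robot time; the arm stayed clear of the jar and mug, though I did not re-measure their positions, and sign-off returned no verdict.

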